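# Check a dosing-pump return spring against the tester's mark

### The arm

A 6-joint arm with a two-finger parallel gripper is mounted at the origin on the work surface. World frame = base frame: x ahead of the robot, y to its left, z up, the work surface at z = 0. Lengths are in m, angles in rad, forces in N, time in s.
With the tool pointing down it reaches from about 0.4 to 0.825 m from the base axis. Payload 7 kg.
Tool frame: the origin (TCP) lies at the very end of the fingers, on their centre line; the grasp point (between the pads) lies 19 mm behind it; z points along the fingers, y is the line along which they close (so a half turn about z gives the same grasp; the last joint's range is limited). The gripper opens to 88 mm and grips with 3 to 60 N. Pads are 19 mm wide; open, the fingers measure 130 mm over their backs; the gripper's body (78 mm by 193 mm) begins 47 mm behind the grasp point.
Start: joints at [-0.88, 0.359, 0.012, 0, -1.224, -0.288], TCP at [0.265, -0.621, 0.227] pointing down, gripper open.
Joint ranges: [-3.07, 3.07], [-1.43, 2.12], [-1.02, 1.25], [-3.03, 1.67], [-3.05, -0], [-3.03, 3.03]. Speed limits (rad/s): [2.39, 2.39, 3.01, 3.14, 3.14, 3.14].

### API

Orientations are given as [roll, pitch, yaw] about the fixed x, y, z axes, in that order (R = Rz(yaw) Ry(pitch) Rx(roll)).
In Python, from cell import * gives the robot as it stands. The module is installed in compiled form; this text tells all that it offers.
- The arm moves only by the tool move_arm, never from a script. Its argument "rows" is a list of rows, each an object with "delta_pos": the shift along the world's x, y, z in mm, a list of three; "angular": the turn, a rotation vector about the world's x, y, z in rad, a list of three. In form: [{"delta_pos": [dx, dy, dz], "angular": [wx, wy, wz]}, ...]. A call has 1 to 12 rows; each row is the pose to reach, as a shift and turn from the pose commanded when the call began; what a row does not reach only later rows make up. A row lasts 1/8 s, in which the tool goes at most 62.5 mm and 10.7 degrees, less where a joint would pass 70% of its speed; a pose out of reach is approached as far as the arm can. A call with a gripper value outside its range is refused whole. "claw" is the closure in counts, from 0 (fully open) to 255 (shut), set as the call begins (left out, the last holds). The fingers move at their own pace and stop on an object; "newtons" is the grip in N (left out, the last holds). Time passes only in rows, so rows that repeat a pose let the fingers close. It gives the time, the measured TCP pose, the force, the opening and the grip force at its end, in the units of the state.
- read_state(): the state, without advancing time (a new reading comes with each control period).
- read_camera(name): name is "scene" or "top"; returns (picture, depth): 400x640x3 uint8, blue, green, red; 400x640 float32, m along the optical axis (not along the pixel's ray), 0 where there is no reading.
- get_calibration(name): a dict with "vertical_fov" (degrees; the focal length in pixels is half the picture's height over the tangent of half this angle, whatever the lens; pixels are square), "cx", "cy" (the principal point, pixels), "xyz" and "rotation" of the camera in the world. Camera axes: x right, y up, looking along -z (the intrinsics and any distortion apply to the point x, -y, -z); pixel columns grow to the right and rows downward; lengths in m; the calibration is good to about 2 mm. A picture is of the moment at which its call begins. get_calibration takes no time and is no camera call.
- close_job(): hands the job in; it is judged then, once.
The state is a dict: "time": time; "joints": joint angles; "qvel": joint speeds; "tau": joint torques, N m; "eef_pos": TCP position; "tool_rot": TCP orientation; "ft_force": force on the tool from outside, world axes, zero at the start; "moment": the same for the moment, N m; "width": finger opening in m; "grip_force": force on a finger pad.
Only numpy, scipy, OpenCV 4.12 (cv2) and the standard library are available. Lean on these libraries where they do the work, as an engineer would, in place of code of your own. Each camera call takes 0.05 s, during which the arm holds its last target. There are 200 camera calls.

### The job

Stand the blue-capped pump spring upright on the middle of the spring tester's round plate. Then press its cap straight down until the top of the cap is level with the tester's red mark, without going well past it, and keep it there for about two seconds. Ease it back up to its free length and leave the spring standing on the plate.

Things in the scene. Friction and masses are not known exactly. Their poses are not given: they have to be found in the camera images.
- blue_cap (a point): Centre of the blue cap (plastic cylinder 34 mm across, 28 mm high; its flat top is 14 mm above this point), the grip of the spring to test; two like it have yellow and white caps. The cap cannot come off. Free, this point is 86 mm above the foot's underside. The cap slides down towards the foot by up to 45 mm against the coil: 3 N to start, then 0.3 N per mm; let go, it springs back.
- blue_foot (a point): Centre of the underside of the same spring's foot; z is up along the spring. The spring stands upright on the bench, 100 mm long when free, about 0.18 kg: grey foot disc 40 mm across and 10 mm high, bare steel coil 62 mm high and 27 mm across, then the blue cap.
- plate (a point): Centre of the upper face of the fixed spring tester's flat round aluminium plate: 90 mm across, face 20 mm above the bench, a dark ring 47 mm across round its middle. The grey base is 200 x 120 mm. x points from here to the steel post (14 mm thick, axis 95 mm away, top 105 mm above the plate); z is up. Only the post and its red mark stand beside the plate.
- mark (a point): The reference mark: middle of the front edge of a red crosspiece, 50 mm wide and 4 mm thick, clamped on the tester's post, ending 48 mm from the plate's axis. Its height above the plate, 58 to 86 mm, differs from run to run: the loaded length to compare with. z is up; x points to the post.
Not all that is in view belongs to the job. What is shaped like the part that bears plate but pink or turquoise is not meant.

How it is judged:
By the outcome, as a careful person would: the job done as asked, in the order asked, and still so for the second after the job is handed in, with the robot touching nothing.
It also fails if it takes over 54 s, if anything falls off the work surface, if the arm or the gripper's body presses on something with over 40 N, if the wrist force passes 120 N, or if a joint passes its speed limit or range.

## Working session

There is one attempt and no reset: what is moved stays moved. The work goes in short steps, Python scripts to look and compute and a tool call to move; the robot and the scene stay as the last step left them, time stands still between calls to the robot, and variables do not carry over. Pictures are saved under pics/ and viewed, at most 10 in all, crops included, and the job is handed in when it is done.

Besides the shell and the picture viewer there is one more tool, called as a command line: name --argument value ..., lists and objects as JSON in quotes. move_arm: Moves the arm, as the interface text tells. Its arguments: {"type":"object","properties":{"rows":{"type":"array"},"claw":{"type":"number"},"newtons":{"type":"number"}},"required":["rows"]}

```bash
mkdir -p pics; python3 - <<'E'
from cell import *
import cv2,numpy as np
for n in("scene","top"):
    p,d=read_camera(n); cv2.imwrite(f"pics/{n}0.png",p); np.save(n+"d.npy",d)
    print(n,get_calibration(n), (d>0).mean())
s=read_state();print(s)
E
```

```text
scene {'vertical_fov': 56.50379686270722, 'cx': 318.7204156482527, 'cy': 197.94905270281535, 'xyz': array([ 0.84760836, -0.40555117,  0.59214436]), 'rotation': array([ 0.86831345, -0.0093558 ,  0.78142942])} 0.99609375
top {'vertical_fov': 54.78797273479104, 'cx': 318.9777701078309, 'cy': 196.82897708123198, 'xyz': array([0.39823212, 0.00843501, 0.83358189]), 'rotation': array([ 0.07081572,  0.01517063, -1.60108789])} 0.9960625
{'time': 0.1, 'joints': array([-8.79892812e-01,  3.59293668e-01,  1.11763399e-02, -2.92247816e-04,
       -1.22407172e+00, -2.88106309e-01]), 'qvel': array([-0.00115546, -0.00090821,  0.00129431,  0.00220207, -0.00098584,
       -0.00023284]), 'tau': array([-1.14677619e-03, -5.84162092e+01,  2.93754226e+01,  7.01545671e+00,
        1.02279894e-02, -5.04412742e-05]), 'eef_pos': array([ 0.26441329, -0.62060685,  0.22574452]), 'tool_rot': array([ 3.14017926e+00, -1.32332501e-04, -2.73889486e+00]), 'ft_force': array([ 0.88173942, -0.28184593, -0.98751837]), 'moment': array([ 0.04254587, -0.00693412,  0.01052007]), 'grip_force': 0.0, 'width': 0.08750894421846456}
```

View pics/scene0.png

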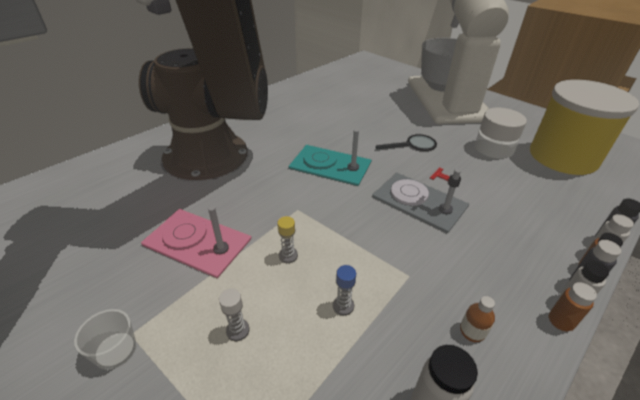

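View pics/top0.png

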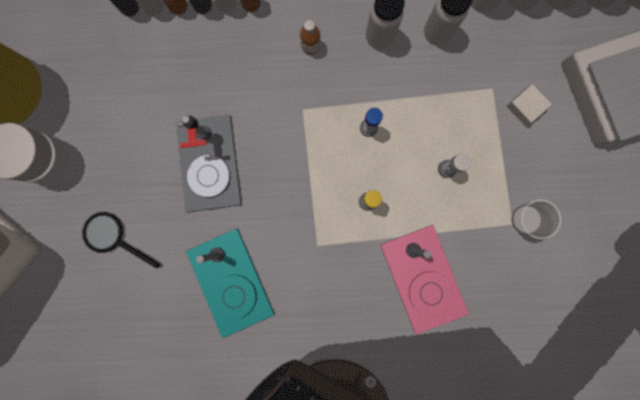

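Scene view shows the blue cap at (346,277), yellow (287,228), white (232,303), the grey tester's plate at (410,190) with its red mark at (440,175), turquoise tester at (330,163) and pink tester at (197,240). In the top view the blue cap is at (373,117), the grey tester's plate at (208,176) and the red mark at (193,138). Candidates are the blue, yellow and white caps and the grey, turquoise and pink testers; I choose blue and grey.

```bash
cat > h.py <<'E'
import cv2,numpy as np
from scipy.spatial.transform import Rotation as Ro
from cell import *
def cam(n):
    c=get_calibration(n); f=200/np.tan(np.radians(c["vertical_fov"])/2)
    return f,c["cx"],c["cy"],np.array(c["xyz"]),Ro.from_euler("xyz",c["rotation"]).as_matrix()
def ray(n,uv):
    f,cx,cy,t,R=cam(n); uv=np.atleast_2d(uv).astype(float)
    d=np.c_[(uv[:,0]-cx)/f,-(uv[:,1]-cy)/f,-np.ones(len(uv))]
    return t,d@R.T
def onz(n,uv,z):
    t,d=ray(n,uv); return t+d*((z-t[2])/d[:,2])[:,None]
def pts(n,mask,dep):
    v,u=np.nonzero(mask&(dep>0)); t,d=ray(n,np.c_[u,v]); return np.c_[u,v],t+d*dep[v,u][:,None]
def two(a,ua,b,ub):
    ta,da=ray(a,ua);tb,db=ray(b,ub);da,db=da[0],db[0]
    s=np.linalg.lstsq(np.c_[da,-db],tb-ta,rcond=None)[0]
    p,q=ta+s[0]*da,tb+s[1]*db; return (p+q)/2,np.linalg.norm(p-q)
def masks(p):
    h,s,v=cv2.split(cv2.cvtColor(p,cv2.COLOR_BGR2HSV))
    return dict(blue=(h>105)&(h<130)&(s>130)&(v>50),red=((h<6)|(h>174))&(s>170)&(v>80))
E
python3 - <<'E'
from h import *
for n in("scene","top"):
    p=cv2.imread(f"pics/{n}0.png");d=np.load(n+"d.npy")
    for k,m in masks(p).items():
        N,L,S,C=cv2.connectedComponentsWithStats(m.astype(np.uint8))
        for i in range(1,N):
            if S[i,4]<30: continue
            uv,P=pts(n,L==i,d)
            print(n,k,S[i],C[i].round(1),"z pct",np.percentile(P[:,2],[2,50,98]).round(4),"med",np.median(P,0).round(4))
            if k=="blue":
                T=P[P[:,2]>np.percentile(P[:,2],98)-.006]; print("  top centre",((T.max(0)+T.min(0))/2).round(4),np.ptp(T,axis=0).round(4))
            else: print("  min/max",P.min(0).round(4),P.max(0).round(4))
    print("bench z", [pts(n,np.eye(1)[0:0].size==0 and (np.indices(d.shape)[0]==v)&(np.indices(d.shape)[1]==u),d)[1].round(4) for u,v in ([(300,300)] if n=="scene" else [(430,120),(270,200)])])
    # plate ellipse
    g=cv2.cvtColor(p,cv2.COLOR_BGR2GRAY); c=(208,176) if n=="top" else (410,190)
    m=np.zeros_like(g);cv2.circle(m,c,32,255,-1)
    b=((g>150)&(m>0)).astype(np.uint8)
    cs=max(cv2.findContours(b,0,2)[0],key=cv2.contourArea); e=cv2.fitEllipse(cv2.convexHull(cs)); print(n,"plate",e,onz(n,e[0],.02).round(4))
z=np.hstack([cv2.resize(cv2.imread("pics/top0.png")[90:220,160:240],None,fx=4,fy=4),cv2.resize(cv2.imread("pics/scene0.png")[160:290,330:440],None,fx=4,fy=4)])
cv2.imwrite("pics/crop1.png",z)
E
```

```text
bench z [array([[ 0.5417, -0.1387,  0.0009]])]
scene plate ((409.6318054199219, 190.40472412109375), (20.972328186035156, 35.84857940673828), 99.83856964111328) [[0.5114 0.2567 0.02  ]]
top blue [366 109  16  17 203] [373.4 116.7] z pct [0.0881 0.0991 0.1015] med [ 0.6022 -0.0915  0.0991]
  top centre [ 0.6039 -0.0921  0.099 ] [0.0281 0.029  0.0063]
top red [189 128   7  11  40] [191.6 132.8] z pct [0.0945 0.0977 0.1011] med [0.5835 0.2617 0.0977]
  min/max [0.5726 0.2563 0.0944] [0.593 0.267 0.102]
bench z [array([[ 0.6182, -0.2282,  0.001 ]]), array([[0.4541, 0.1256, 0.0007]])]
top plate ((207.2639923095703, 175.53707885742188), (40.52532196044922, 41.56658935546875), 66.36023712158203) [[0.5092 0.2557 0.02  ]]
```

View pics/crop1.png

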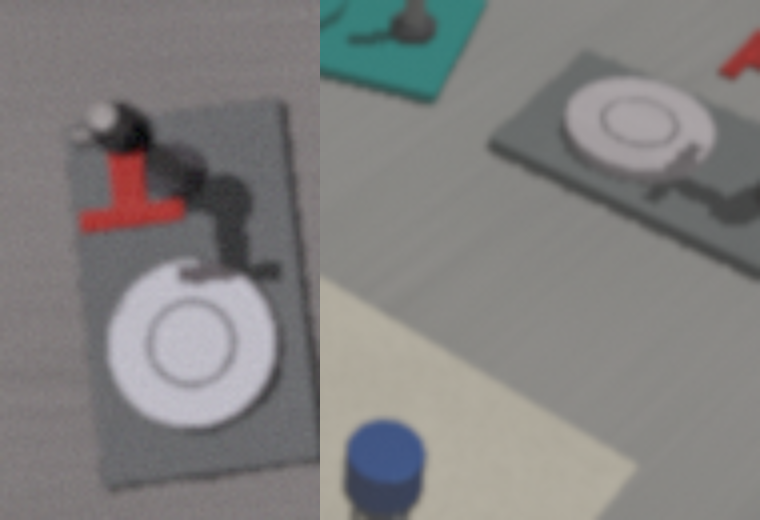

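The crop shows the blue cap (346,277) and the grey tester with its white ringed plate and red T-bar, so the choice is right. Next I refine the mark, the plate axis and the cap.

```bash
python3 - <<'E'
from h import *
for n,bc,rc,pc in(("top",(373,117),(193,137),(207,176)),("scene",(346,277),(445,176),(410,190))):
    p=cv2.imread(f"pics/{n}0.png");d=np.load(n+"d.npy");B,G,R=[x.astype(int) for x in cv2.split(p)]
    def near(m,c,r): k=np.zeros(m.shape,np.uint8);cv2.circle(k,c,r,1,-1);return m&(k>0)
    m=near((B-R>35)&(B-G>20),bc,25); uv,P=pts(n,m,d); print(n,"blue",uv.min(0),uv.max(0),np.percentile(P[:,2],[2,50,98]).round(4))
    T=P[(P[:,2]>.094)];print(" topcentre",((np.percentile(T,98,0)+np.percentile(T,2,0))/2).round(4),np.ptp(T,axis=0).round(4))
    m=near((R-B>60)&(R-G>60),rc,25); uv,P=pts(n,m,d)
    P2=P[(P[:,2]>.08)&(P[:,2]<.11)]
    print(" red n",len(uv),uv.min(0),uv.max(0),"z",np.percentile(P2[:,2],[5,25,50,75,95]).round(4),"x",np.percentile(P2[:,0],[2,98]).round(4),"y",np.percentile(P2[:,1],[2,98]).round(4))
    # front row: lowest-x part = crosspiece
    F=P2[P2[:,0]<np.percentile(P2[:,0],2)+.012]; c=F.mean(0); w=np.linalg.svd(F[:,:2]-c[:2])[2][0]; print(" cross",c.round(4),w.round(3),np.ptp((F[:,:2]-c[:2])@w))
    uv,P=pts(n,np.ones(d.shape,bool),d); q=np.hypot(P[:,0]-.51,P[:,1]-.256)<.05; Q=P[q&(P[:,2]>.015)&(P[:,2]<.03)];print(" plate z",np.median(Q[:,2]),((np.percentile(Q,99,0)+np.percentile(Q,1,0))/2).round(4),np.ptp(Q,axis=0).round(3))
    q=np.hypot(P[:,0]-.6,P[:,1]-.256)<.05; H=P[q&(P[:,2]>.105)]; print(" post top",len(H),H.mean(0).round(4) if len(H) else 0,H[:,2].max() if len(H) else 0)
    q=(np.hypot(P[:,0]-.55,P[:,1]-.256)<.15)&(P[:,2]>.006)&(P[:,2]<.017); r=cv2.minAreaRect(P[q][:,:2].astype(np.float32)*1000);print(" base",r,np.median(P[q][:,2]))
E
```

```text
top blue [366 108] [381 125] [0.0913 0.0992 0.1017]
 topcentre [ 0.6045 -0.092   0.0986] [0.0304 0.0292 0.008 ]
 red n 238 [180 128] [205 147] z [0.0947 0.0966 0.0975 0.0984 0.0995] x [0.5572 0.591 ] y [0.2379 0.2826]
 cross [0.5626 0.2605 0.0974] [ 0.11  -0.994] 0.0486071575658039
 plate z 0.01974489085974307 [0.5097 0.2556 0.0194] [0.088 0.089 0.009]
 post top 102 [0.6028 0.2629 0.1159] 0.12614929343803516
 base ((539.9107666015625, 259.3741760253906), (199.96217346191406, 120.84703826904297), 5.941275119781494) 0.009621234249033717
scene blue [337 265] [355 280] [0.098  0.1014 0.1032]
 topcentre [ 0.6089 -0.0938  0.1006] [0.0304 0.0309 0.0082]
 red n 91 [431 168] [448 179] z [0.0978 0.0993 0.0998 0.1005 0.1013] x [0.5594 0.5913] y [0.2381 0.2792]
 cross [0.5652 0.2587 0.0998] [ 0.098 -0.995] 0.04651483932603517
 plate z 0.0219807493695095 [0.5116 0.2539 0.0199] [0.089 0.091 0.01 ]
 post top 112 [0.6062 0.2618 0.1147] 0.12822999331282464
 base ((540.1002197265625, 259.0152893066406), (200.99905395507812, 125.51822662353516), 5.737390518188477) 0.011782974935819868
```

move_arm --rows '[{"delta_pos": [28, 44, 0], "angular": [0, 0, -0.025]}, {"delta_pos": [57, 88, 0], "angular": [0, 0, -0.05]}, {"delta_pos": [85, 132, 0], "angular": [0, 0, -0.075]}, {"delta_pos": [114, 176, 0], "angular": [0, 0, -0.1]}, {"delta_pos": [142, 220, -5], "angular": [0, 0, -0.125]}, {"delta_pos": [171, 264, -10], "angular": [0, 0, -0.15]}, {"delta_pos": [200, 308, -20], "angular": [0, 0, -0.175]}, {"delta_pos": [228, 352, -30], "angular": [0, 0, -0.2]}, {"delta_pos": [256, 396, -40], "angular": [0, 0, -0.225]}, {"delta_pos": [285, 440, -50], "angular": [0, 0, -0.25]}, {"delta_pos": [315, 485, -57], "angular": [0, 0, -0.275]}, {"delta_pos": [341, 528, -57], "angular": [0, 0, -0.3]}]' --claw 0 --newtons 45

```text
time: 1.6
eef_pos: [0.6058, -0.0913, 0.1685]
tool_rot: [3.142, -0.002, -3.039]
ft_force: [0.2, -0.9, 1.0]
width: 0.0875
grip_force: 0.0
```

```bash
python3 - <<'E'
from h import *
p,d=read_camera("scene");cv2.imwrite("pics/scene1.png",p)
s=read_state();print(s["time"],s["eef_pos"],s["tool_rot"],s["joints"],s["width"])
E
```

```text
1.65 [ 0.60906659 -0.0874133   0.16863989] [ 3.14139643e+00  4.69418532e-04 -3.03845867e+00] [ 1.74344834e-01  3.03552094e-01 -2.06112661e-01 -1.86006527e-04
 -1.06064939e+00 -1.64191635e+00] 0.08742996116898512
```

View pics/scene1.png

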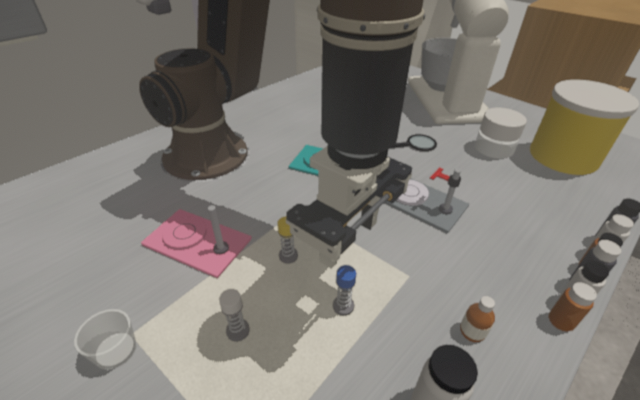

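```bash
cat >> h.py <<'E'
def proj(n,P):
    f,cx,cy,t,R=cam(n); c=(np.atleast_2d(P)-t)@R; return np.c_[cx-f*c[:,0]/c[:,2],cy+f*c[:,1]/c[:,2]]
E
python3 - <<'E'
from h import *
s=read_state();print(s["time"],s["eef_pos"])
for n in("scene","top"):print(n,proj(n,[[.606,-.092,.169],[.606,-.136,.169],[.6,-.048,.169],[.606,-.093,.1]]).round(0))
E
```

```text
1.65 [ 0.60906659 -0.0874133   0.16863989]
scene [[348. 243.]
 [328. 259.]
 [363. 227.]
 [345. 272.]]
top [[378. 104.]
 [404. 103.]
 [353. 108.]
 [374. 115.]]
```

The picture shows the open gripper above the blue spring (cap at 346,277), one fingertip near (332,262), in line with the projection.

move_arm --rows '[{"delta_pos": [0, 0, -10], "angular": [0, 0, 0]}, {"delta_pos": [0, 0, -25], "angular": [0, 0, 0]}, {"delta_pos": [0, 0, -40], "angular": [0, 0, 0]}, {"delta_pos": [0, 0, -50], "angular": [0, 0, 0]}, {"delta_pos": [0, 0, -50], "angular": [0, 0, 0]}]'

```text
time: 2.28
eef_pos: [0.6048, -0.0935, 0.1185]
tool_rot: [-3.142, -0.002, -3.04]
ft_force: [0.0, -0.4, -0.2]
width: 0.0875
grip_force: 0.0
```

```bash
python3 - <<'E'
from h import *
for n in("scene","top"):
    p,d=read_camera(n);cv2.imwrite(f"pics/{n}2.png",p)
s=read_state();print(s["time"],s["eef_pos"],s["tool_rot"],s["ft_force"])
E
```

```text
2.375 [ 0.60572214 -0.09331963  0.11976268] [-3.14139364e+00  2.32949803e-04 -3.03909035e+00] [-0.39199753 -0.61132695  0.42613232]
```

View pics/scene2.png

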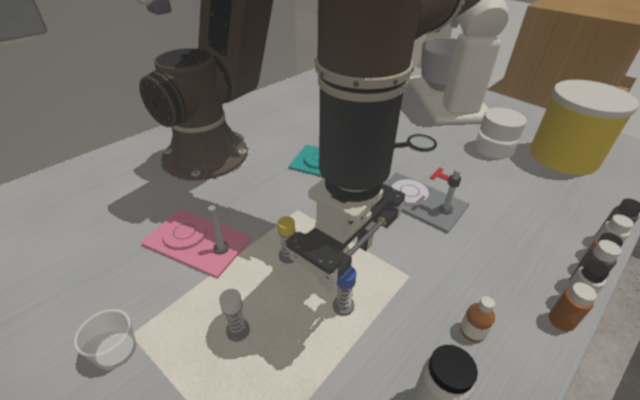

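The gripper straddles the blue cap (346,275), tips just above it, and nothing is touched. I descend and grip.

move_arm --rows '[{"delta_pos": [0, 0, -13], "angular": [0, 0, 0]}, {"delta_pos": [0, 0, -26], "angular": [0, 0, 0]}, {"delta_pos": [0, 0, -39], "angular": [0, 0, 0]}, {"delta_pos": [0, 0, -48], "angular": [0, 0, 0]}, {"delta_pos": [0, 0, -52], "angular": [0, 0, 0]}, {"delta_pos": [0, 0, -52], "angular": [0, 0, 0]}]'

```text
time: 3.12
eef_pos: [0.6056, -0.093, 0.0673]
tool_rot: [-3.141, -0.0, -3.039]
ft_force: [-0.6, 0.2, -0.0]
width: 0.0874
grip_force: 0.0
```

move_arm --rows '[{"delta_pos": [0, 0, 0], "angular": [0, 0, 0]}, {"delta_pos": [0, 0, 0], "angular": [0, 0, 0]}, {"delta_pos": [0, 0, 0], "angular": [0, 0, 0]}, {"delta_pos": [0, 0, 0], "angular": [0, 0, 0]}, {"delta_pos": [0, 0, 0], "angular": [0, 0, 0]}, {"delta_pos": [0, 0, 0], "angular": [0, 0, 0]}, {"delta_pos": [0, 0, 0], "angular": [0, 0, 0]}, {"delta_pos": [0, 0, 0], "angular": [0, 0, 0]}]' --claw 255 --newtons 45

```text
time: 4.12
eef_pos: [0.6056, -0.0929, 0.0676]
tool_rot: [3.142, 0.0, -3.039]
ft_force: [0.2, 0.3, 0.6]
width: 0.0332
grip_force: 45.0
```

move_arm --rows '[{"delta_pos": [0, 0, 15], "angular": [0, 0, 0]}, {"delta_pos": [0, 0, 40], "angular": [0, 0, 0]}, {"delta_pos": [-20, 30, 65], "angular": [0, 0, 0]}, {"delta_pos": [-40, 70, 70], "angular": [0, 0, 0]}, {"delta_pos": [-60, 115, 70], "angular": [0, 0, 0]}, {"delta_pos": [-80, 160, 70], "angular": [0, 0, 0]}, {"delta_pos": [-96, 205, 70], "angular": [0, 0, 0]}, {"delta_pos": [-96, 250, 70], "angular": [0, 0, 0]}, {"delta_pos": [-96, 295, 70], "angular": [0, 0, 0]}, {"delta_pos": [-96, 330, 70], "angular": [0, 0, 0]}, {"delta_pos": [-96, 348, 70], "angular": [0, 0, 0]}, {"delta_pos": [-96, 348, 70], "angular": [0, 0, 0]}]'

```text
time: 5.62
eef_pos: [0.5095, 0.2558, 0.1379]
tool_rot: [3.142, 0.0, -3.038]
ft_force: [-0.2, 0.0, -1.9]
width: 0.0333
grip_force: 45.0
```

move_arm --rows '[{"delta_pos": [0, 0, -20], "angular": [0, 0, 0]}, {"delta_pos": [0, 0, -35], "angular": [0, 0, 0]}, {"delta_pos": [0, 0, -40], "angular": [0, 0, 0]}, {"delta_pos": [0, 0, -40], "angular": [0, 0, 0]}]'

```text
time: 6.12
eef_pos: [0.5097, 0.2545, 0.0974]
tool_rot: [-3.141, -0.0, -3.039]
ft_force: [0.7, 0.2, -1.0]
width: 0.0334
grip_force: 45.0
```

```bash
python3 - <<'E'
from h import *
s=read_state();print(s["time"],s["eef_pos"],s["tool_rot"],s["ft_force"],s["width"])
ims=[]
for n,(a,b,c,e) in(("scene",(110,230,340,480)),("top",(90,230,140,280))):
    p,d=read_camera(n);cv2.imwrite(f"pics/{n}3.png",p);np.save(n+"d3.npy",d)
    ims.append(cv2.resize(p[a:b,c:e],(560,480 if n=="scene" else 560),interpolation=cv2.INTER_CUBIC)[:480])
im=cv2.resize(np.hstack(ims),(800,343));cv2.imwrite("pics/crop3.png",im)
print(proj("scene",[[.51,.255,.05],[.51,.255,.02]]))
E
```

```text
6.125 [0.5096554  0.25452619 0.09744021] [-3.14104363e+00 -4.07819846e-04 -3.03921293e+00] [ 0.74339738  0.19798189 -1.04630775] 0.03337522650186143
[[410.81290479 180.72508957]
 [408.73750546 190.45213799]]
```

View pics/crop3.png

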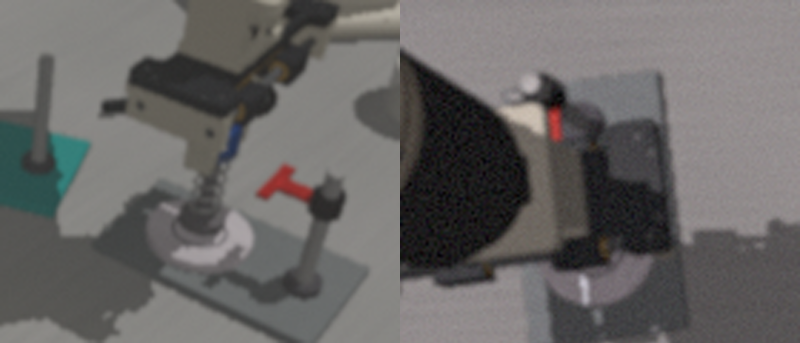

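The spring hangs upright about 10 mm above the plate (foot at about 411,187 in scene). I lower it to nearly touching and check the centring.

move_arm --rows '[{"delta_pos": [0, 0, -4], "angular": [0, 0, 0]}, {"delta_pos": [0, 0, -8], "angular": [0, 0, 0]}, {"delta_pos": [0, 0, -8], "angular": [0, 0, 0]}]'

```text
time: 6.6
eef_pos: [0.5094, 0.2549, 0.0892]
tool_rot: [-3.141, -0.001, -3.039]
ft_force: [0.2, -0.1, -0.9]
width: 0.0332
grip_force: 45.0
```

```bash
python3 - <<'E'
from h import *
s=read_state();print(s["time"],s["eef_pos"],s["ft_force"])
q=[read_camera("scene") for _ in range(3)]; p=np.mean([a for a,_ in q],0).astype(np.uint8); d=np.median([b for _,b in q],0)
cv2.imwrite("pics/scene4.png",p)
uv,P=pts("scene",np.ones(d.shape,bool),d)
r=np.hypot(P[:,0]-.511,P[:,1]-.255)
F=P[(r<.03)&(P[:,2]>.027)&(P[:,2]<.036)];print("foot pts",len(F),F.min(0),F.max(0))
from scipy.optimize import least_squares
o=least_squares(lambda c:np.hypot(F[:,0]-c[0],F[:,1]-c[1])-.02,[.511,.255],loss="soft_l1",f_scale=.002);print("foot c",o.x)
Q=P[(r<.06)&(r>.022)&(P[:,2]>.018)&(P[:,2]<.0255)];print("plate",np.percentile(Q,1,axis=0),np.percentile(Q,99,axis=0),((np.percentile(Q,99,0)+np.percentile(Q,1,0))/2))
c=cv2.resize(p[150:225,365:455],None,fx=8,fy=8,interpolation=cv2.INTER_CUBIC);cv2.imwrite("pics/crop4.png",c)
E
```

```text
6.6 [0.50935323 0.2548856  0.08917182] [ 0.18092668 -0.11902014 -0.90189606]
foot pts 124 [0.49134546 0.23475393 0.02709481] [0.53087298 0.27410647 0.03565255]
foot c [0.50847583 0.2577319 ]
plate [0.46811044 0.21144028 0.0184444 ] [0.5539409  0.29804454 0.02340624] [0.51102567 0.25474241 0.02092532]
```

View pics/crop4.png

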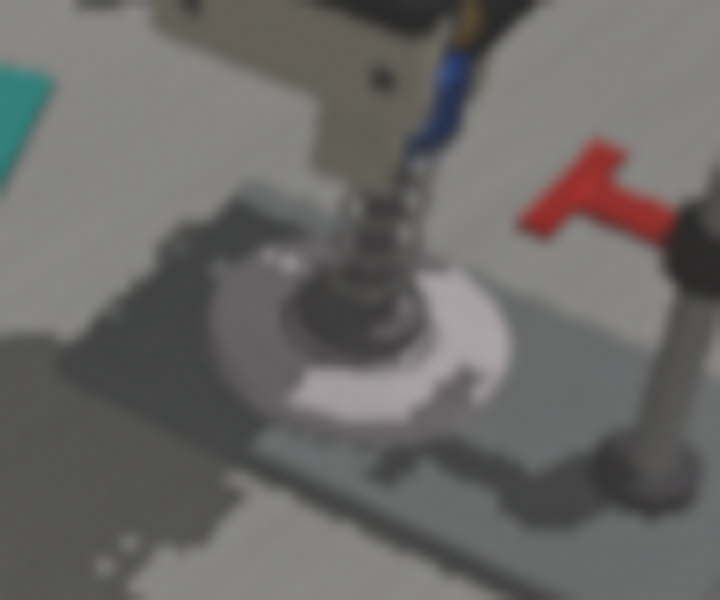

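The crop shows the foot (centre about 362,325 in the crop) inside the dark ring, even left and right and perhaps 1.5 mm to the rear. I shift it 1 mm, touch down and press a little as a check.

move_arm --rows '[{"delta_pos": [1, -1, 0], "angular": [0, 0, 0]}, {"delta_pos": [1, -1, -1], "angular": [0, 0, 0]}, {"delta_pos": [1, -1, -2], "angular": [0, 0, 0]}, {"delta_pos": [1, -1, -2.5], "angular": [0, 0, 0]}, {"delta_pos": [1, -1, -2.5], "angular": [0, 0, 0]}]'

```text
time: 7.38
eef_pos: [0.5107, 0.2541, 0.0874]
tool_rot: [3.141, 0.0, -3.039]
ft_force: [-0.3, -0.9, 2.9]
width: 0.0334
grip_force: 45.0
```

move_arm --rows '[{"delta_pos": [0, 0, -2], "angular": [0, 0, 0]}, {"delta_pos": [0, 0, -5], "angular": [0, 0, 0]}, {"delta_pos": [0, 0, -8], "angular": [0, 0, 0]}, {"delta_pos": [0, 0, -11], "angular": [0, 0, 0]}, {"delta_pos": [0, 0, -14], "angular": [0, 0, 0]}, {"delta_pos": [0, 0, -17], "angular": [0, 0, 0]}, {"delta_pos": [0, 0, -19.5], "angular": [0, 0, 0]}, {"delta_pos": [0, 0, -21.5], "angular": [0, 0, 0]}, {"delta_pos": [0, 0, -22.5], "angular": [0, 0, 0]}, {"delta_pos": [0, 0, -22.5], "angular": [0, 0, 0]}]'

```text
time: 8.62
eef_pos: [0.5107, 0.2542, 0.0649]
tool_rot: [3.141, 0.0, -3.038]
ft_force: [-2.9, -0.2, 9.0]
width: 0.0335
grip_force: 45.0
```

```bash
python3 - <<'E'
from h import *
s=read_state();print(s["time"],s["eef_pos"],s["ft_force"])
p,d=read_camera("scene");cv2.imwrite("pics/scene5.png",p)
B,G,R=[x.astype(int) for x in cv2.split(p)]
uv,P=pts("scene",(B-R>30)&(B-G>15),d); k=np.hypot(P[:,0]-.511,P[:,1]-.255)<.03; P=P[k];print("blue",len(P),np.percentile(P[:,2],[0,10,50,90,100]) if len(P) else 0)
uv,P=pts("scene",(R-B>60)&(R-G>60),d); k=(np.hypot(P[:,0]-.57,P[:,1]-.26)<.05)&(P[:,2]>.08);print("red",k.sum(),np.percentile(P[k,2],[5,50,95]))
cv2.imwrite("pics/crop5.png",cv2.resize(p[140:215,365:455],None,fx=8,fy=8,interpolation=cv2.INTER_CUBIC))
E
```

```text
8.625 [0.51073238 0.25421127 0.06494728] [-2.89442825 -0.16140022  9.03593968]
blue 20 [0.07868043 0.08224915 0.0932746  0.0989559  0.09977881]
red 93 [0.09810563 0.09965558 0.10120236]
```

View pics/crop5.png

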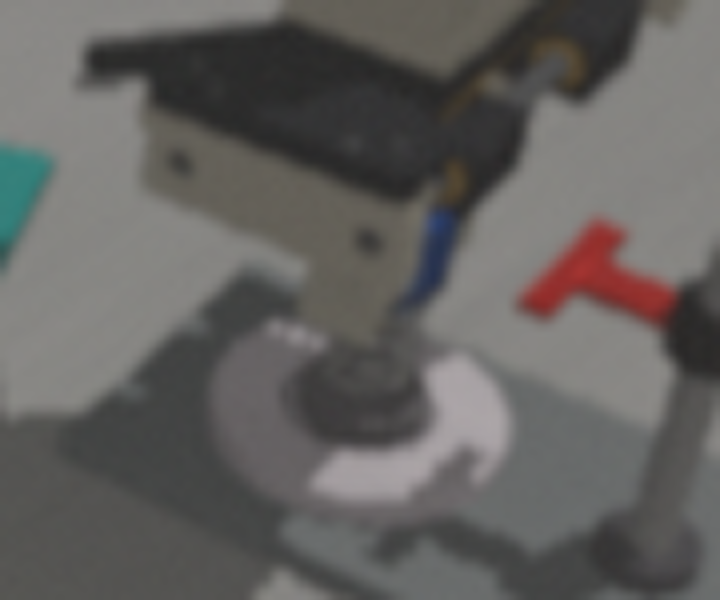

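The crop shows the foot centred in the ring and the coil compressed. Blue's upper edge (z about 0.0998) is level with the red bar's top face (0.0998), so I lower 1 mm more to its middle and hold.

move_arm --rows '[{"delta_pos": [0, 0, -1], "angular": [0, 0, 0]}, {"delta_pos": [0, 0, -1], "angular": [0, 0, 0]}, {"delta_pos": [0, 0, -1], "angular": [0, 0, 0]}, {"delta_pos": [0, 0, -1], "angular": [0, 0, 0]}, {"delta_pos": [0, 0, -1], "angular": [0, 0, 0]}, {"delta_pos": [0, 0, -1], "angular": [0, 0, 0]}, {"delta_pos": [0, 0, -1], "angular": [0, 0, 0]}, {"delta_pos": [0, 0, -1], "angular": [0, 0, 0]}, {"delta_pos": [0, 0, -1], "angular": [0, 0, 0]}, {"delta_pos": [0, 0, -1], "angular": [0, 0, 0]}]'

```text
time: 9.93
eef_pos: [0.5107, 0.2542, 0.0641]
tool_rot: [3.141, 0.001, -3.038]
ft_force: [-3.0, -1.4, 8.6]
width: 0.0335
grip_force: 45.0
```

move_arm --rows '[{"delta_pos": [0, 0, 0], "angular": [0, 0, 0]}, {"delta_pos": [0, 0, 0], "angular": [0, 0, 0]}, {"delta_pos": [0, 0, 0], "angular": [0, 0, 0]}, {"delta_pos": [0, 0, 0], "angular": [0, 0, 0]}, {"delta_pos": [0, 0, 0], "angular": [0, 0, 0]}, {"delta_pos": [0, 0, 0], "angular": [0, 0, 0]}, {"delta_pos": [0, 0, 0], "angular": [0, 0, 0]}, {"delta_pos": [0, 0, 0], "angular": [0, 0, 0]}]'

```text
time: 10.92
eef_pos: [0.5108, 0.2542, 0.0641]
tool_rot: [3.141, 0.001, -3.039]
ft_force: [-2.9, -0.3, 9.6]
width: 0.0333
grip_force: 45.0
```

move_arm --rows '[{"delta_pos": [0, 0, 2], "angular": [0, 0, 0]}, {"delta_pos": [0, 0, 4], "angular": [0, 0, 0]}, {"delta_pos": [0, 0, 7], "angular": [0, 0, 0]}, {"delta_pos": [0, 0, 10], "angular": [0, 0, 0]}, {"delta_pos": [0, 0, 13], "angular": [0, 0, 0]}, {"delta_pos": [0, 0, 16], "angular": [0, 0, 0]}, {"delta_pos": [0, 0, 18], "angular": [0, 0, 0]}, {"delta_pos": [0, 0, 20], "angular": [0, 0, 0]}, {"delta_pos": [0, 0, 22], "angular": [0, 0, 0]}, {"delta_pos": [0, 0, 23], "angular": [0, 0, 0]}, {"delta_pos": [0, 0, 23.5], "angular": [0, 0, 0]}, {"delta_pos": [0, 0, 23.5], "angular": [0, 0, 0]}]'

```text
time: 12.42
eef_pos: [0.5106, 0.2541, 0.087]
tool_rot: [3.142, 0.0, -3.039]
ft_force: [-0.6, 0.5, 2.6]
width: 0.0327
grip_force: 45.0
```

move_arm --rows '[{"delta_pos": [0, 0, 0.3], "angular": [0, 0, 0]}, {"delta_pos": [0, 0, 0.3], "angular": [0, 0, 0]}, {"delta_pos": [0, 0, 0.3], "angular": [0, 0, 0]}, {"delta_pos": [0, 0, 0.3], "angular": [0, 0, 0]}, {"delta_pos": [0, 0, 0.3], "angular": [0, 0, 0]}, {"delta_pos": [0, 0, 0.3], "angular": [0, 0, 0]}, {"delta_pos": [0, 0, 0.3], "angular": [0, 0, 0]}, {"delta_pos": [0, 0, 0.3], "angular": [0, 0, 0]}]' --claw 0

```text
time: 13.42
eef_pos: [0.5106, 0.2541, 0.0873]
tool_rot: [-3.142, -0.0, -3.039]
ft_force: [-0.0, 0.6, 0.4]
width: 0.0874
grip_force: 0.0
```

move_arm --rows '[{"delta_pos": [0, 0, 8], "angular": [0, 0, 0]}, {"delta_pos": [0, 0, 20], "angular": [0, 0, 0]}, {"delta_pos": [0, 0, 40], "angular": [0, 0, 0]}, {"delta_pos": [0, 0, 60], "angular": [0, 0, 0]}, {"delta_pos": [0, 0, 80], "angular": [0, 0, 0]}, {"delta_pos": [0, 0, 100], "angular": [0, 0, 0]}, {"delta_pos": [0, -40, 115], "angular": [0, 0, 0]}, {"delta_pos": [0, -80, 115], "angular": [0, 0, 0]}, {"delta_pos": [0, -125, 115], "angular": [0, 0, 0]}, {"delta_pos": [0, -165, 115], "angular": [0, 0, 0]}, {"delta_pos": [0, -200, 115], "angular": [0, 0, 0]}, {"delta_pos": [0, -200, 115], "angular": [0, 0, 0]}]'

```text
time: 14.92
eef_pos: [0.5105, 0.0522, 0.2035]
tool_rot: [3.141, 0.001, -3.041]
ft_force: [-0.4, 0.8, 0.6]
width: 0.0879
grip_force: 0.0
```

```bash
python3 - <<'E'
from h import *
s=read_state();print(s["time"],s["eef_pos"],s["ft_force"])
ims=[]
for n,(a,b,c,e) in(("scene",(110,230,340,480)),("top",(90,210,140,280))):
    p,d=read_camera(n);B,G,R=[x.astype(int) for x in cv2.split(p)]
    uv,P=pts(n,(B-R>30)&(B-G>15),d);P=P[np.hypot(P[:,0]-.511,P[:,1]-.255)<.04];T=P[P[:,2]>.114] if len(P) else P
    print(n,len(P),len(T)and((np.percentile(T,98,0)+np.percentile(T,2,0))/2))
    ims.append(cv2.resize(p[a:b,c:e],(400,343),interpolation=cv2.INTER_CUBIC))
cv2.imwrite("pics/crop6.png",np.hstack(ims))
E
```

```text
14.925 [0.51045983 0.05217948 0.20352305] [-0.42255297  0.77715693  0.567179  ]
scene 175 [0.51333953 0.25174371 0.11925336]
top 44 [0.49953328 0.24643123 0.11738478]
```

View pics/crop6.png

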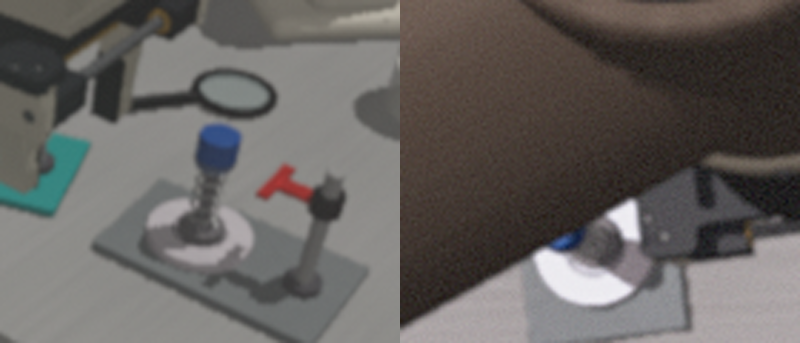

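The spring stands free at full length on the middle of the plate (foot at about 411,187 in scene), and the gripper is clear of it.

```bash
python3 -c "
from cell import *
print(close_job())"
```

```text
the job is handed in; nothing more can be done
None
```

I stood the blue-capped spring in the middle of the tester's plate, pressed its cap to about level with the red mark (within about 1 mm by measurement), held it there for just over 2 s, eased it back and left it standing free; the job is handed in at about 15 s, verdict not shown.

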